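Prop the spring cover of the sharpening wheel's speed box and set the dial

ROBOT

A 6-joint arm with a two-finger parallel gripper is mounted at the origin on the work surface. World frame = base frame: x ahead of the robot, y to its left, z up, the work surface at z = 0. Lengths are in m, angles in rad, forces in N, time in s.
With the tool pointing down it reaches from about 0.35 to 0.775 m from the base axis. Payload 7.3 kg.
Tool frame: the origin (TCP) lies midway between the tips of the shut fingers; the grasp point (between the pads) lies 19 mm behind it (grasp_offset is the distance from the TCP to the grasp point, in m); z points along the fingers, y is the line along which they close (so a half turn about z gives the same grasp; the last joint's range is limited). The gripper opens to 92 mm and grips with 3 to 60 N. Pads are 19 mm wide; open, the fingers measure 130 mm over their backs; the gripper's body (75 mm by 190 mm) begins 47 mm behind the grasp point.
Start: joints at [1.088, 0.342, 1.524, -0, 1.275, -0.146], TCP at [0.173, 0.496, 0.227] pointing down, gripper open.
Joint ranges: [-2.53, 2.53], [-0.77, 2.02], [0.04, 2.7], [-1, 4.14], [0.28, 2.66], [-3.11, 3.11]. Speed limits (rad/s): [2.57, 2.57, 3.14, 3.14, 3.14, 3.14].

INTERFACE

Orientations are given as a unit quaternion [x, y, z, w].
In Python, from bench import * gives the robot as it stands.
- The arm moves only by the tool carry_out, never from a script. Its argument "motion" is a list of rows, each an object with "fingers": the opening, from 0 (shut) to 1 (fully open); "linear": the shift along the tool's x, y, z in mm, a list of three; "spin": the turn about the tool's z in degrees. In form: [{"fingers": fingers, "linear": [dx, dy, dz], "spin": spin}, ...]. A call has 1 to 20 rows; each row shifts and turns the commanded pose from where the row before left it, along the tool's axes as they then stand; what a row does not reach is not made up. A row lasts 1/8 s, in which the tool goes at most 62.5 mm and 10.7 degrees, less where a joint would pass 70% of its speed; a pose out of reach is approached as far as the arm can. A call is refused whole if a number of a shift passes 62.5 or a number of a turn 10.7, either way. A call with a gripper value outside its range is refused whole. The fingers move at their own pace and stop on an object; "squeeze" is the grip in N (left out, the last holds). Time passes only in rows, so rows that do not move let the fingers close. It gives the time, the measured TCP pose, the force, the opening and the grip force at its end, in the units of the state.
- get_obs(): the state, without advancing time (a new reading comes with each control period).
- camera(name): name is "scene" or "side" or "wrist"; returns a dict with "img" (400x640x3 uint8, red, green, blue), "fx", "fy", "cx", "cy" (pixels), "view" (4x4, takes a point from world to camera coordinates). Camera axes: x right, y down, z forward; pixel columns grow to the right and rows downward; lengths in m; the calibration is good to about 2 mm. The wrist camera is an equidistant fisheye: a pixel r from the principal point sees the ray r / f radians off the axis. A picture is of the moment at which its call begins. There is no depth.
- close_job(): hands the job in; it is judged then, once.
The state is a dict: "clock": time; "joint_positions": joint angles; "joint_velocities": joint speeds; "tau": joint torques, N m; "ee_pos": TCP position; "eef_rot": TCP orientation; "force": force on the tool from outside, world axes, zero at the start; "moment": the same for the moment, N m; "width": opening from 0.0 (shut) to 1.0 (fully open); "finger_force": force on a finger pad.
Only numpy, scipy, OpenCV 4.12 (cv2) and the standard library are available. Lean on these libraries where they do the work, as an engineer would, in place of code of your own. Each camera call takes 0.05 s, during which the arm holds its last target. There are 200 camera calls.

TASK

The yellow-framed clear flip cover on the green speed box springs shut by itself. Take the dark wooden prop from its parking block, lift the cover with the prop's nose, and seat the prop's tenon fully down in the slot on the box (its plate is adjustable, so feel for it) so that the cover stays leaning open against it; then turn the black dial beneath clockwise until its white pointer is at the red mark. Work gently, never forcing the cover or driving the prop hard, leave the prop in place, and leave the other things on the bench alone.

Things in the scene. Friction and masses are not known exactly. Their poses are not given: they have to be found in the camera images.
- station: Green speed box fixed to the bench, 115 x 165 x 75 mm high. Origin at its underside; front is -x, y left, z up. Left: raised shelf (x -50..50, y 22..78, top z 75 mm) with an aluminium socket plate. Right: low deck (top z 36) with the dial, open in front, a 14 mm rim at y -82. Far side: hinge beam (x 50..65, top z 70).
- slot_index (a point): Index point beside the slot, level with its mouth (box x 11.5, y 61, z 75 mm), axes as the box. The slot is in a socket plate adjustable along the box's y, which stays where it was last set: the middle of the slot's mouth lies 4 to 20 mm to the right (box -y) of this point, and must be found by eye or feel. Slot 19 (x) x 16 (y) mm, 26 mm deep, square edges.
- cover (a joint): Flip cover angle: 0 closed, lying on the shelf; grows as its front lip is lifted up and over to the far side; pi/2 upright; hard stop at 2.4, do not push on it. A spring shuts it from any angle (torque 0.09 to 0.12 Nm, damped). Flat plate 130 (hinge to lip) x 158 x 5 mm, 90 g. Closed, the lip overhangs the shelf's front by 25 mm with nothing under it.
- cover_hinge (a point): Point on the hinge axis over the shelf (box x 55, y 50, z 75 mm). The axis runs along the box's y; the underside of the cover contains it. Its frame turns with the cover and equals the box's when closed.
- cover_lip (a point): Middle of the cover's free edge over the shelf, on the underside, 130 mm from the hinge.
- prop_grip (a point): Grip point of the dark wooden prop, in its rear block, 22 mm above the shoulder (the block's underside), 10 mm below its top; grip from above across y (20 mm wide). x points to the nose. Rear block 42 (x -21..21) x 20 x 32 mm. 40 to 70 g. At the start the tenon stands in the parking block, shoulder on its top: lift straight up.
- prop_nose (a point): Centre of the prop's round nose (radius 8 mm, axis along y, 20 mm wide), 51 mm ahead (+x) of the grip point and 2 mm below it, at the end of an arm 16 mm high.
- prop_foot (a point): Middle of the lower end of the prop's tenon, 46 mm below the grip point and 7 mm ahead of it. Tenon 16 (x) x 14 (y) mm, 24 mm long below the shoulder, its last 3 mm tapered to 13 x 12.5 mm.
- prop_shoulder (a point): Centre of the prop's shoulder plane, above the tenon's middle (7 mm ahead of and 22 mm below the grip point), axes as prop_grip. Seated, it lies on the slot mouth, nose pointing along the box's +x; the nose then holds the cover at about 1.9 to 2.0 rad with some 5 N.
- park: Parking block for the prop, fixed, wood, 70 x 60 x 30 mm, through hole 20 x 18 mm in the middle. Origin at the centre of the underside.
- dial (a joint): Dial angle, grows clockwise seen from above, 0 to 2.2 with stops; the pointer is at the red mark at 1.30. Stays where left; stiff, 0.05 Nm.
- dial_grip (a point): On the dial's axis at gripping height: 66 mm above the bench, 30 mm above the deck, 6 mm below the bar's top. Black bar 40 mm long along this point's x, 13 mm thick (grip across y), above a 4 mm thick disc of radius 20; white pointer on its -x half. The frame turns with the dial. The shelf's side wall is 56 mm to the left.
- mark (a point): Red mark on the white dial plate, 27.5 mm from the dial's axis, z 38 mm.
- gouge_a_mid (a point): Bystander: carving gouge lying down, medium brown handle, 225 mm long; middle of it.
- gouge_b_mid (a point): Bystander: carving chisel lying down, light handle, 225 mm long; middle of it.
- mallet_mid (a point): Bystander: wooden mallet lying down, head 64 mm across x 110, 160 mm handle to its -x; centre of the head.
- offcut_mid (a point): Bystander: plain wood offcut 75 x 22 x 32 mm without tenon; its centre.
- pencil_mid (a point): Bystander: blue pencil, 160 x 8 x 8 mm; its centre.
- pot_mid (a point): Bystander: empty terracotta pot, 68 mm across, 75 high; its centre. It and the parking block may change sides.
Things that resemble listed ones, but are neither listed nor needed, are in the scene too. Leave any purple look-alike of the station alone.

How it is judged:
By the outcome, as a careful person would: the job done as asked, in the order asked, and still so for the second after the job is handed in, with the robot touching nothing.
It also fails if it takes over 72 s, if anything falls off the work surface, if the arm or the gripper's body presses on something with over 40 N, if the wrist force passes 120 N, or if a joint passes its speed limit or range.

## Working session

There is one attempt and no reset: what is moved stays moved. The work goes in short steps, Python scripts to look and compute and a tool call to move; the robot and the scene stay as the last step left them, time stands still between calls to the robot, and variables do not carry over. Pictures are saved under pics/ and viewed, at most 10 in all, crops included, and the job is handed in when it is done.

Besides the shell and the picture viewer there is one more tool, called after "Call:" by a JSON object that holds its "method" and its "body". carry_out: Moves the arm, as the interface text tells. Its arguments: {"type":"object","properties":{"motion":{"type":"array","items":{"type":"object","properties":{"fingers":{"type":"number"},"linear":{"type":"array","items":{"type":"number"}},"spin":{"type":"number"}}}},"squeeze":{"type":"number"}},"required":["motion"]}

```bash
mkdir -p pics; ls; cat > h.py <<'E'
from bench import *
import numpy as np, cv2
def ray(c,u,v):
    V=np.array(c["view"]);R=V[:3,:3];o=-R.T@V[:3,3]
    d=np.array([(u-c["cx"])/c["fx"],(v-c["cy"])/c["fy"],1.0]);d=R.T@d
    return o,d/np.linalg.norm(d)
def wray(c,u,v):
    V=np.array(c["view"]);R=V[:3,:3];o=-R.T@V[:3,3]
    p=np.array([(u-c["cx"])/c["fx"],(v-c["cy"])/c["fy"]]);r=np.linalg.norm(p)
    d=np.r_[np.sin(r)*p/max(r,1e-9),np.cos(r)];return o,R.T@d
def onz(od,z):
    o,d=od;return o+d*(z-o[2])/d[2]
def proj(c,p):
    q=np.array(c["view"])@np.r_[p,1];return c["fx"]*q[0]/q[2]+c["cx"],c["fy"]*q[1]/q[2]+c["cy"]
def tri(a,b):
    A=np.stack([a[1],-b[1]],1);s=np.linalg.lstsq(A,b[0]-a[0],rcond=None)[0]
    p=a[0]+s[0]*a[1];q=b[0]+s[1]*b[1];return (p+q)/2,np.linalg.norm(p-q)
E
python3 - <<'E'
from h import *
import pickle
s={n:camera(n) for n in("scene","side","wrist")}
pickle.dump(s,open("c0.pkl","wb"))
for n in s:
    c=s[n];print(n,c["fx"],c["cx"],c["cy"],(-np.array(c["view"])[:3,:3].T@np.array(c["view"])[:3,3]).round(3))
    cv2.imwrite(f"pics/{n}0.png",cv2.resize(c["img"][:,:,::-1],(800,500),interpolation=cv2.INTER_CUBIC))
print(get_obs())
E
```

```text
pics
scene 375.36782718886656 322.2140821677222 192.78568540337213 [ 0.902 -0.596  0.751]
side 397.19194666196984 319.1814235809922 201.68032120425113 [-0.141 -0.648  0.642]
wrist 309.70691628693146 318.226064780481 194.8866527102485 [0.098 0.522 0.385]
{'clock': 0.15, 'joint_positions': array([ 1.08800664e+00,  3.42536764e-01,  1.52479698e+00, -1.80551095e-05,
        1.27543513e+00, -1.46008460e-01]), 'joint_velocities': array([ 0.00019271, -0.00238315, -0.00227432,  0.00032442, -0.00076596,
       -0.00152508]), 'tau': array([ 1.29903368e-03, -4.31472695e+01, -2.44352925e+01,  7.17124483e-02,
        5.36529953e-02, -7.37557957e-05]), 'ee_pos': array([0.17332621, 0.49522713, 0.22621829]), 'eef_rot': array([ 1.67593319e-01,  9.85856041e-01, -5.61949072e-04, -1.73657143e-04]), 'force': array([-0.63657379,  0.11008719,  0.18910592]), 'moment': array([ 0.01451055, -0.02271836, -0.01149996]), 'finger_force': 0.0, 'width': 0.9961999317825576}
```

View pics/scene0.png

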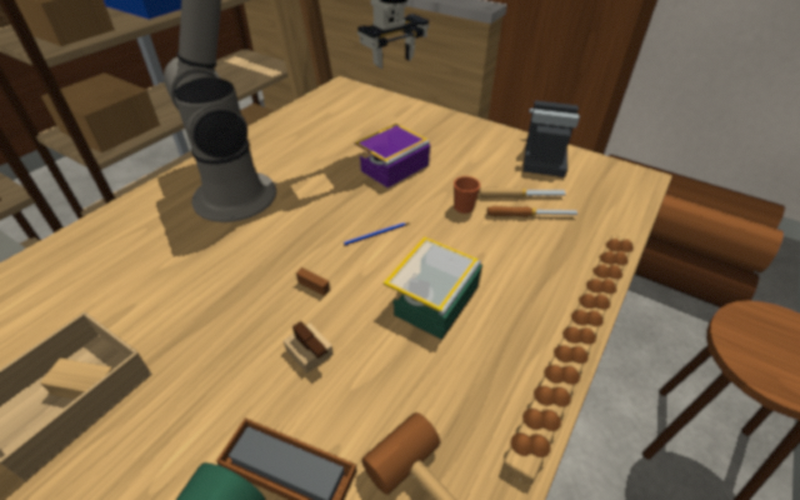

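View pics/side0.png

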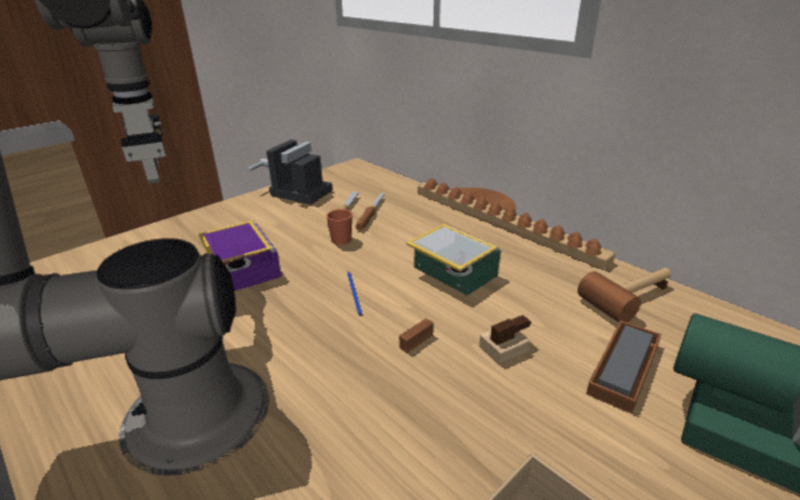

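The scene view shows the green box at about (435,285) and the prop on its parking block at (312,340). In the side view they are at (455,258) and (508,335). The purple box is the decoy. Next I'll measure the yellow frame, the block and the prop.

```bash
python3 - <<'E'
from h import *
import pickle
s=pickle.load(open("c0.pkl","rb"))
roi={"scene":(295,180,400,275),"side":(315,170,410,240)}
pr={"scene":(220,250,275,300),"side":(375,245,435,295)}
tiles=[]
for n in roi:
    c=s[n];x0,y0,x1,y1=roi[n];im=c["img"];hsv=cv2.cvtColor(im,cv2.COLOR_RGB2HSV)
    m=cv2.inRange(hsv,(22,150,110),(34,255,255));M=np.zeros_like(m);M[y0:y1,x0:x1]=m[y0:y1,x0:x1]
    pts=np.argwhere(M)[:,::-1].astype(np.int32);h=cv2.convexHull(pts)
    q=cv2.approxPolyN(h,4,ensure_convex=True).reshape(-1,2) if hasattr(cv2,"approxPolyN") else cv2.approxPolyDP(h,6,True)
    print(n,len(pts),[(tuple(map(int,p)),onz(ray(c,*p),.08)[:2].round(4)) for p in q])
    x0,y0,x1,y1=pr[n]
    v=hsv[y0:y1,x0:x1];d=(v[:,:,2]<90).astype(np.uint8)
    pts=np.argwhere(d)[:,::-1]+[x0,y0];print(n,"dark",len(pts),pts.mean(0))
    for b in (roi[n],pr[n]):
        t=im[b[1]:b[3],b[0]:b[2],::-1];tiles.append(cv2.resize(t,(400,300),interpolation=cv2.INTER_CUBIC))
cv2.imwrite("pics/t.png",np.vstack([np.hstack(tiles[:2]),np.hstack(tiles[2:])]))
E
```

```text
scene 447 [((352, 249), array([ 0.6713, -0.1009])), ((305, 227), array([ 0.5438, -0.1047])), ((339, 189), array([0.5416, 0.0573])), ((382, 206), array([0.6664, 0.0625]))]
scene dark 452 [248.44247788 277.21017699]
side 95 [((395, 198), array([ 0.6614, -0.0951])), ((368, 215), array([ 0.5417, -0.0996])), ((354, 209), array([ 0.5375, -0.0543])), ((323, 194), array([0.5342, 0.0615]))]
side dark 403 [406.191067   263.65508685]
```

View pics/t.png

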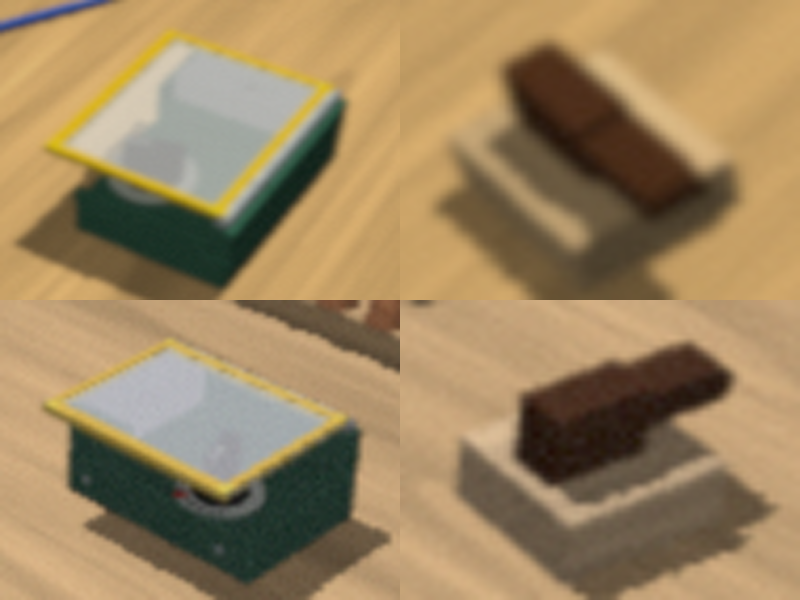

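Crops: the scene view shows the prop's rear block top-left, with its arm and nose running to the lower right. In the side view the arm points up and right. The cover is closed and the box faces the robot.

```bash
python3 - <<'E'
from h import *
import pickle
s=pickle.load(open("c0.pkl","rb"));c=s["scene"]
for t,z in(((105,75),.062),((150,43),.062),((225,112),.062),((178,140),.062),((302,183),.058),((255,213),.058)):
    print(t,onz(ray(c,220+t[0]/7.273,250+t[1]/6),z)[:2].round(4))
c=s["side"]
for t,z in(((122,100),.062),((215,60),.062),((240,72),.062),((290,43),.058),((333,75),.058)):
    print(t,onz(ray(c,375+t[0]/6.667,245+t[1]/6),z)[:2].round(4))
o=get_obs();V=np.array(s["wrist"]["view"]);from scipy.spatial.transform import Rotation as R
Rt=R.from_quat(o["eef_rot"]).as_matrix();print(Rt.round(3));cp=-V[:3,:3].T@V[:3,3];print(Rt.T@(cp-o["ee_pos"]),(V[:3,:3]@Rt).round(3))
E
```

```text
(105, 75) [ 0.4631 -0.267 ]
(150, 43) [ 0.4646 -0.2481]
(225, 112) [ 0.5051 -0.2595]
(178, 140) [ 0.5015 -0.2767]
(302, 183) [ 0.5425 -0.2686]
(255, 213) [ 0.5391 -0.286 ]
(122, 100) [ 0.4565 -0.2489]
(215, 60) [ 0.4986 -0.2565]
(240, 72) [ 0.4988 -0.2668]
(290, 43) [ 0.5306 -0.2659]
(333, 75) [ 0.5246 -0.2876]
[[-0.944  0.33  -0.001]
 [ 0.33   0.944 -0.001]
 [ 0.    -0.001 -1.   ]]
[ 0.0796203   0.00048504 -0.15891303] [[ 0.001  1.     0.001]
 [-0.954  0.001 -0.3  ]
 [-0.3   -0.001  0.954]]
```

Call:
{"method": "carry_out", "body": {"motion": [{"fingers": 1,"linear": [-50,-6,0],"spin": 0},{"fingers": 1,"linear": [-57,-7,0],"spin": 0},{"fingers": 1,"linear": [-57,-7,0],"spin": 0},{"fingers": 1,"linear": [-57,-7,0],"spin": 0},{"fingers": 1,"linear": [-56,-8,0],"spin": 0},{"fingers": 1,"linear": [-56,-8,0],"spin": 0},{"fingers": 0.6,"linear": [-19,-52,2],"spin": 0},{"fingers": 0.6,"linear": [-19,-52,2],"spin": 0},{"fingers": 0.6,"linear": [-19,-52,2],"spin": 0},{"fingers": 0.6,"linear": [-19,-52,2],"spin": 0},{"fingers": 0.6,"linear": [-19,-52,2],"spin": 0},{"fingers": 0.6,"linear": [-19,-52,2],"spin": 0},{"fingers": 0.6,"linear": [-19,-52,2],"spin": 0},{"fingers": 0.6,"linear": [-19,-52,2],"spin": 0},{"fingers": 0.6,"linear": [-19,-52,2],"spin": 0},{"fingers": 0.6,"linear": [-20,-51,4],"spin": 0},{"fingers": 0.6,"linear": [-20,-51,4],"spin": -4.8},{"fingers": 0.6,"linear": [0,0,0],"spin": 0},{"fingers": 0.6,"linear": [0,0,0],"spin": 0}], "squeeze": 20}}

```text
clock: 2.52
ee_pos: [0.484, -0.2623, 0.2002]
eef_rot: [0.127, 0.992, 0.001, -0.001]
force: [0.7, 0.5, 0.7]
width: 0.599
finger_force: 0.0
```

```bash
python3 - <<'E'
from h import *
import pickle
c=camera("wrist");pickle.dump(c,open("w1.pkl","wb"));cv2.imwrite("pics/w1.png",c["img"][:,:,::-1])
o=get_obs();print(o["ee_pos"],o["eef_rot"],o["width"],o["force"],o["clock"])
E
```

```text
[ 0.48421718 -0.26171891  0.20052223] [ 1.26127763e-01  9.92013854e-01  4.46980812e-04 -3.17306559e-04] 0.6010050028044949 [-0.9160644   0.00738621  0.01899344] 2.575
```

View pics/w1.png

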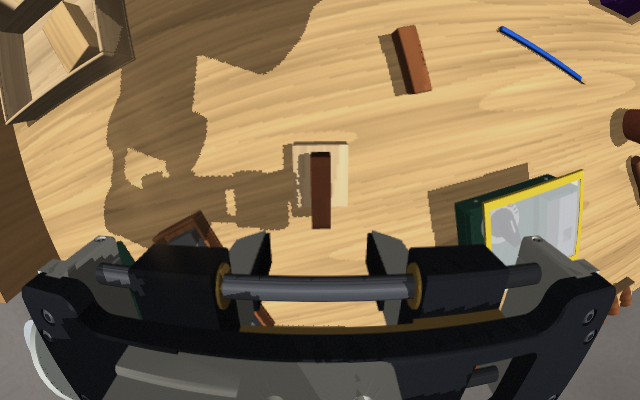

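The wrist view shows the prop at columns 311-330, rows 152-228, with the nose toward the gripper. It is almost aligned with the tool. The station is at the right.

```bash
python3 - <<'E'
from h import *
import pickle
c=pickle.load(open("w1.pkl","rb"))
hsv=cv2.cvtColor(c["img"],cv2.COLOR_RGB2HSV)[145:235,300:345]
m=((hsv[:,:,2]<95)&(hsv[:,:,1]>130)).astype(np.uint8)
for r in range(0,90,6):
    x=np.where(m[r])[0]
    if len(x)>5: print(r+145,x.min()+300,x.max()+301,[onz(wray(c,u,r+145.5),.062)[:2].round(4).tolist() for u in(x.min()+300,x.max()+301)])
ys=np.where(m.sum(1)>8)[0];print(ys.min()+145,ys.max()+146)
for v in (ys.min()+145,ys.max()+146): print(onz(wray(c,320.5,v),.062),onz(wray(c,320.5,v),.052))
E
```

```text
157 311 330 [[0.4585, -0.2626], [0.4632, -0.2447]]
163 311 330 [[0.4643, -0.2642], [0.469, -0.2462]]
169 311 330 [[0.4701, -0.2657], [0.4748, -0.2476]]
175 311 330 [[0.476, -0.2673], [0.4807, -0.2491]]
181 311 330 [[0.4819, -0.2688], [0.4867, -0.2506]]
187 311 330 [[0.4879, -0.2704], [0.4927, -0.2521]]
193 311 330 [[0.494, -0.2721], [0.4988, -0.2536]]
199 312 330 [[0.5004, -0.2727], [0.5049, -0.2551]]
205 312 330 [[0.5066, -0.2744], [0.5112, -0.2566]]
211 312 330 [[0.5129, -0.276], [0.5175, -0.2582]]
217 312 330 [[0.5193, -0.2777], [0.5239, -0.2598]]
223 313 330 [[0.526, -0.2785], [0.5305, -0.2614]]
152 228
[ 0.45558021 -0.25232351  0.062     ] [ 0.45720706 -0.25266647  0.052     ]
[ 0.53291445 -0.27218879  0.062     ] [ 0.5371421  -0.27319984  0.052     ]
```

Call:
{"method": "carry_out", "body": {"motion": [{"fingers": 0.6,"linear": [8.5,2,40],"spin": -1},{"fingers": 0.6,"linear": [0,0,50],"spin": 0},{"fingers": 0.6,"linear": [0,0,40],"spin": 0},{"fingers": 0.6,"linear": [0,0,20],"spin": 0},{"fingers": 0.6,"linear": [0,0,14.5],"spin": 0},{"fingers": 0.6,"linear": [0,0,0],"spin": 0},{"fingers": 0.4,"linear": [0,0,0],"spin": 0},{"fingers": 0,"linear": [0,0,0],"spin": 0},{"fingers": 0,"linear": [0,0,0],"spin": 0},{"fingers": 0,"linear": [0,0,0],"spin": 0},{"fingers": 0,"linear": [0,0,0],"spin": 0}], "squeeze": 25}}

```text
clock: 3.95
ee_pos: [0.4767, -0.2589, 0.0365]
eef_rot: [0.118, 0.993, -0.0, 0.0]
force: [-1.4, -0.4, 3.0]
width: 0.214
finger_force: 25.0
```

Call:
{"method": "carry_out", "body": {"motion": [{"fingers": 0,"linear": [0,0,-8],"spin": 0},{"fingers": 0,"linear": [0,0,-20],"spin": 0},{"fingers": 0,"linear": [0,0,-46],"spin": 0},{"fingers": 0,"linear": [0,0,-50],"spin": 0},{"fingers": 0,"linear": [0,0,-50],"spin": 0},{"fingers": 0,"linear": [0,0,-40],"spin": 0},{"fingers": 0,"linear": [-20,38,0],"spin": 0},{"fingers": 0,"linear": [-22,48,0],"spin": 0},{"fingers": 0,"linear": [-22,48,0],"spin": 0},{"fingers": 0,"linear": [-22,48,0],"spin": 0},{"fingers": 0,"linear": [-22,48,0],"spin": 0},{"fingers": 0,"linear": [-22,48,0],"spin": 0},{"fingers": 0,"linear": [-22,45,0],"spin": -7.6},{"fingers": 0,"linear": [0,0,0],"spin": -7.6},{"fingers": 0,"linear": [0,0,0],"spin": 0},{"fingers": 0,"linear": [0,0,0],"spin": 0}]}}

```text
clock: 5.95
ee_pos: [0.6995, 0.0193, 0.2506]
eef_rot: [-0.013, 1.0, -0.0, 0.0]
force: [-0.5, 0.8, 0.1]
width: 0.217
finger_force: 25.0
```

```bash
python3 - <<'E'
from h import *
import pickle
c=camera("wrist");pickle.dump(c,open("w2.pkl","wb"));cv2.imwrite("pics/w2.png",c["img"][:,:,::-1])
o=get_obs();print(o["ee_pos"],o["eef_rot"],o["width"],o["force"],o["clock"])
E
```

```text
[0.69954498 0.01917123 0.25067103] [-1.33552807e-02  9.99910804e-01  1.81612789e-05  1.40321600e-04] 0.21731243752090607 [ 0.30585823  0.06475156 -0.0373232 ] 6.0
```

View pics/w2.png

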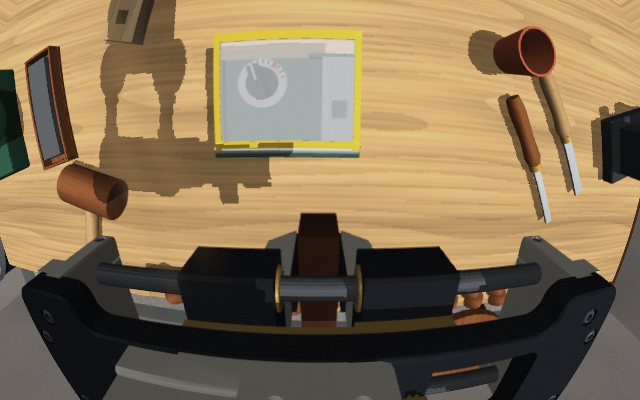

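Clear view from above: yellow frame corners at about (215,35), (361,31), (360,151) and (215,153). The slot shows through the cover at (339,109), the dial at (262,85) and the red mark near (275,65).

```bash
python3 - <<'E'
from h import *
import pickle
c=pickle.load(open("w2.pkl","rb"));im=c["img"];hsv=cv2.cvtColor(im,cv2.COLOR_RGB2HSV)
m=cv2.inRange(hsv,(22,150,110),(34,255,255));m[:20]=0;m[170:]=0;m[:,:200]=0;m[:,380:]=0
# fit the 4 outer edges after mapping rays to z=.08
P=np.array([onz(wray(c,u+.5,v+.5),.08)[:2] for v,u in np.argwhere(m)])
h=cv2.convexHull((P*1e4).astype(np.int32)); r=cv2.minAreaRect(h);print("frame",np.array(r[0])/1e4,np.array(r[1])/1e4,r[2])
q=cv2.approxPolyN(h,4,ensure_convex=True).reshape(-1,2)/1e4;print(q.tolist())
t=im[25:165,205:370,::-1];cv2.imwrite("pics/w2z.png",cv2.resize(t,(700,594),interpolation=cv2.INTER_CUBIC))
g=cv2.cvtColor(im,cv2.COLOR_RGB2GRAY);print(g[90:130,322:358:2])
red=(im[:,:,0].astype(int)-im[:,:,1]>25)&(im[:,:,0].astype(int)-im[:,:,2]>15)
b=np.argwhere(red[55:110,235:295])+[55,235];print("red",b.tolist())
E
```

```text
frame [ 0.60814292 -0.01808223] [0.13032305 0.15930338] 1.0210050344467163
[[0.6709, 0.0627], [0.5416, 0.0604], [0.5444, -0.0981], [0.6748, -0.0969]]
[[186 192 192 190 191 192 193 190 192 191 193 192 192 193 190 192 186 194]
 [186 192 191 190 191 190 192 190 191 193 191 190 191 193 191 192 185 195]
 [186 191 192 192 191 192 191 192 191 191 191 192 192 193 192 191 172 195]
 [185 191 193 190 190 191 194 191 191 192 192 191 192 191 192 191 173 195]
 [187 192 192 192 191 191 193 190 192 192 191 191 193 192 191 192 186 194]
 [187 191 192 192 190 190 193 191 191 190 191 191 192 193 192 192 184 195]
 [187 192 193 191 189 192 193 189 191 192 191 190 192 192 193 191 186 195]
 [187 193 192 191 192 192 193 191 191 191 191 191 192 193 192 192 183 194]
 [186 192 193 192 191 191 193 190 191 191 192 191 191 193 192 191 161 195]
 [186 192 191 191 189 189 190 187 189 189 190 189 191 192 193 190 190 196]
 [186 192 192 192 190 181 182 179 180 180 181 180 182 191 190 191 190 195]
 [188 191 193 192 191 175 171 171 171 170 174 177 181 191 190 190 189 197]
 [186 192 190 192 191 174 170 171 173 170 172 174 
[... 1531 characters left out ...]
192 191 191 191 193 191 190 192 192 191 192 190 192 191 189 180 194]
 [187 191 191 189 191 192 192 190 191 191 190 190 191 192 191 191 191 193]
 [188 192 191 192 190 192 193 190 191 190 190 191 192 191 191 188 192 195]
 [186 191 190 190 191 192 190 190 191 191 190 190 190 192 191 189 192 195]
 [187 191 191 191 190 193 191 191 191 190 192 191 190 190 191 188 191 194]
 [187 191 192 190 190 192 189 191 192 191 190 190 191 191 191 189 191 194]
 [188 191 191 190 191 194 191 191 192 189 191 191 190 192 190 189 185 195]]
red [[61, 275], [61, 276], [62, 274], [62, 275], [62, 276], [63, 274], [63, 275], [63, 276], [64, 273], [64, 274], [64, 275], [65, 272], [65, 273], [65, 274], [66, 273], [66, 274]]
```

View pics/w2z.png

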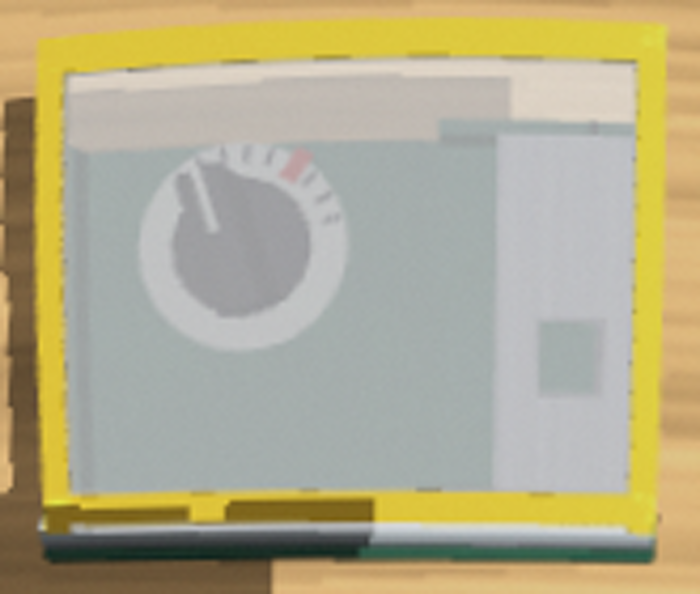

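```bash
python3 - <<'E'
from h import *
import pickle
c=pickle.load(open("w2.pkl","rb"));w=lambda u,v,z:onz(wray(c,u,v),z)[:2].round(4)
print("slot corners",[w(u,v,.075) for u,v in((331.6,99.6),(347.3,99.6),(347.3,118.7),(331.6,118.7))])
S=w(339.45,109.1,.075);print("slot",S)
M=w(275.0,64.2,.038);print("mark",M)
D=w(205+243/4.242,25+248/4.242,.038);print("plate c",D,np.linalg.norm(M-D))
for u in((140,348)):print(w(205+u/4.242,25+248/4.242,.038))
for v in((146,351)):print(w(205+243/4.242,25+v/4.242,.038))
print("shelf left/right, top front", w(205+497/4.242,25+133/4.242,.075),w(205+497/4.242,25+300/4.242,.075))
print("pointer in/out",w(205+213/4.242,25+230/4.242,.072),w(205+195/4.242,25+170/4.242,.072))
a=np.deg2rad(1.02);o=np.array([.60814,-.01808])+.010*np.array([np.cos(a),np.sin(a)]);R=np.array([[np.cos(a),-np.sin(a)],[np.sin(a),np.cos(a)]])
print("origin",o,"slot box",R.T@(S-o),"mark box",R.T@(M-o),"dial box",R.T@(D-o))
# prop rear edge in hand, top z = TCP+.019+.010-.003
print(wray(c,320,213),[onz(wray(c,u,213.5),.2507+.019+.010-.003) for u in(301,337)])
g=c["img"][205:240,319].astype(int);print(g[:,0])
E
```

```text
slot corners [array([0.6183, 0.031 ]), array([0.6176, 0.0477]), array([0.6383, 0.0485]), array([0.639 , 0.0316])]
slot [0.6283 0.0397]
mark [ 0.5764 -0.0355]
plate c [ 0.5996 -0.0503] 0.027518720900506985
[ 0.5989 -0.0803]
[ 0.5998 -0.0206]
[ 0.5702 -0.0509]
[ 0.6291 -0.05  ]
shelf left/right, top front [0.5716 0.0196] [0.6145 0.0208]
pointer in/out [ 0.5966 -0.052 ] [ 0.5807 -0.0571]
origin [ 0.61813842 -0.01790199] slot box [0.01118537 0.05741197] mark box [-0.04204507 -0.01685222] dial box [-0.01911221 -0.03206287]
(array([0.61998441, 0.01699812, 0.4095516 ]), array([ 0.3543723 ,  0.01470348, -0.93498881])) [array([0.67082989, 0.01037238, 0.2767    ]), array([0.67037995, 0.02690158, 0.2767    ])]
[208 202 196 200 211 209 206 165  93  26  26  24  25  25  23  23  23  23
  25  25  25  23  25  25  27  28  27  27  27  28  28  31  34  34  38]
```

```bash
python3 - <<'E'
from h import *
import pickle
s=pickle.load(open("c0.pkl","rb"))
for n,roi in(("scene",(260,170,340,205)),("side",(270,210,300,260))):
    c=s[n];x0,y0,x1,y1=roi;im=c["img"].astype(int)[y0:y1,x0:x1];p=np.argwhere(im[:,:,2]-im[:,:,0]>20)[:,::-1]+[x0,y0]
    i=p[:,0 if n=="scene" else 1];print(n,len(p),[onz(ray(c,*p[k]),.008)[:2].round(3) for k in(i.argmin(),i.argmax())])
E
```

```text
scene 118 [array([0.361, 0.007]), array([0.439, 0.139])]
side 96 [array([0.43 , 0.143]), array([0.351, 0.005])]
```

Call:
{"method": "carry_out", "body": {"motion": [{"fingers": 0,"linear": [0,0,0],"spin": 0.5},{"fingers": 0,"linear": [40,4,0],"spin": 0},{"fingers": 0,"linear": [50,4,0],"spin": 0},{"fingers": 0,"linear": [50,4,0],"spin": 0},{"fingers": 0,"linear": [50,4,0],"spin": 0},{"fingers": 0,"linear": [50,5.5,0],"spin": 0},{"fingers": 0,"linear": [0,0,0],"spin": 0},{"fingers": 0,"linear": [0,0,0],"spin": 0}]}}

```text
clock: 7.0
ee_pos: [0.4603, 0.036, 0.251]
eef_rot: [-0.01, 1.0, -0.0, 0.001]
force: [1.1, 0.5, -0.6]
width: 0.213
finger_force: 25.0
```

Call:
{"method": "carry_out", "body": {"motion": [{"fingers": 0,"linear": [0,0.8,40],"spin": 0},{"fingers": 0,"linear": [0,0,55],"spin": 0},{"fingers": 0,"linear": [0,0,55],"spin": 0},{"fingers": 0,"linear": [0,0,40],"spin": 0},{"fingers": 0,"linear": [0,0,17],"spin": 0},{"fingers": 0,"linear": [0,0,0],"spin": 0},{"fingers": 0,"linear": [-15,0,0],"spin": 0},{"fingers": 0,"linear": [-15,0,0],"spin": 0},{"fingers": 0,"linear": [-9.5,0,0],"spin": 0},{"fingers": 0,"linear": [0,0,0],"spin": 0},{"fingers": 0,"linear": [0,0,0],"spin": 0}]}}

```text
clock: 8.38
ee_pos: [0.4985, 0.038, 0.0433]
eef_rot: [-0.01, 1.0, 0.0, -0.0]
force: [-0.1, 0.1, -0.4]
width: 0.218
finger_force: 25.0
```

```bash
python3 - <<'E'
from h import *
o=get_obs();print(o["ee_pos"],o["eef_rot"],o["force"])
t=[]
for n,b in(("scene",(280,170,400,275)),("side",(300,150,420,255))):
    c=camera(n);t.append(cv2.resize(c["img"][b[1]:b[3],b[0]:b[2],::-1],(400,350),interpolation=cv2.INTER_CUBIC))
cv2.imwrite("pics/s3.png",np.hstack(t))
E
```

```text
[0.49847587 0.03799142 0.04330999] [-1.04664564e-02  9.99945200e-01  7.07693099e-05 -2.12030822e-04] [-0.13308013  0.07656222 -0.42986116]
```

View pics/s3.png

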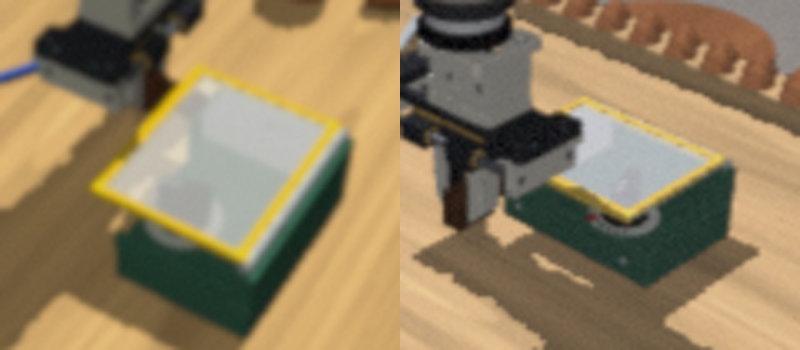

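The prop's nose is under the lip with nothing else touching. Now I'll lift along the lip's arc.

Call:
{"method": "carry_out", "body": {"motion": [{"fingers": 0,"linear": [0,0,-4],"spin": 0},{"fingers": 0,"linear": [0,0,-4],"spin": 0},{"fingers": 0,"linear": [0,0,-4],"spin": 0},{"fingers": 0,"linear": [-0.5,0,-6],"spin": 0},{"fingers": 0,"linear": [-0.8,0,-7],"spin": 0},{"fingers": 0,"linear": [-1,0,-7.7],"spin": 0},{"fingers": 0,"linear": [-4.2,0,-11],"spin": 0},{"fingers": 0,"linear": [-5,0,-10.8],"spin": 0},{"fingers": 0,"linear": [-4.5,0,-10.4],"spin": 0},{"fingers": 0,"linear": [-4.9,0,-10],"spin": 0},{"fingers": 0,"linear": [0,0,0],"spin": 0}]}}

```text
clock: 9.85
ee_pos: [0.5207, 0.0383, 0.119]
eef_rot: [-0.011, 1.0, -0.0, 0.001]
force: [-0.1, -0.1, -1.4]
width: 0.211
finger_force: 25.0
```

```bash
python3 - <<'E'
from h import *
o=get_obs();print(o["ee_pos"],o["eef_rot"],o["force"])
t=[]
for n,b in(("scene",(280,150,400,255)),("side",(300,130,420,235))):
    c=camera(n);t.append(cv2.resize(c["img"][b[1]:b[3],b[0]:b[2],::-1],(400,350),interpolation=cv2.INTER_CUBIC))
cv2.imwrite("pics/s4.png",np.hstack(t))
E
```

```text
[0.52073239 0.03834124 0.11904104] [-1.05106196e-02  9.99944186e-01 -5.43926099e-05  1.07165921e-03] [-0.08764836 -0.09733614 -1.35572203]
```

View pics/s4.png

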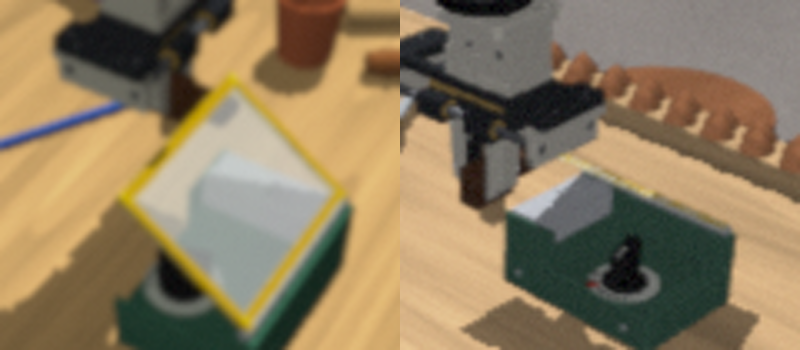

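The cover is up about 0.6 rad on the nose with a light force (1.4 N). I'll continue the arc to past upright.

Call:
{"method": "carry_out", "body": {"motion": [{"fingers": 0,"linear": [-6,0,-9.5],"spin": 0},{"fingers": 0,"linear": [-6.5,0,-8.5],"spin": 0},{"fingers": 0,"linear": [-8,0,-8],"spin": 0},{"fingers": 0,"linear": [-8.5,0,-7.2],"spin": 0},{"fingers": 0,"linear": [-9.3,0,-6.2],"spin": 0},{"fingers": 0,"linear": [-9.7,0,-5.4],"spin": 0},{"fingers": 0,"linear": [-10.4,0,-4.2],"spin": 0},{"fingers": 0,"linear": [-10.7,0,-3.2],"spin": 0},{"fingers": 0,"linear": [-11,0,-2],"spin": 0},{"fingers": 0,"linear": [-11,0,-1],"spin": 0},{"fingers": 0,"linear": [-4.5,0,0],"spin": 0},{"fingers": 0,"linear": [0,0,0],"spin": 0},{"fingers": 0,"linear": [0,0,0],"spin": 0}]}}

```text
clock: 11.58
ee_pos: [0.6151, 0.0404, 0.1733]
eef_rot: [-0.011, 1.0, -0.0, -0.0]
force: [-0.7, 0.1, -1.3]
width: 0.212
finger_force: 25.0
```

Call:
{"method": "carry_out", "body": {"motion": [{"fingers": 0,"linear": [-1.7,-0.9,4],"spin": 0},{"fingers": 0,"linear": [0,0,8],"spin": 0},{"fingers": 0,"linear": [0,0,10],"spin": 0},{"fingers": 0,"linear": [0,0,10],"spin": 0},{"fingers": 0,"linear": [0,0,10],"spin": 0},{"fingers": 0,"linear": [0,0,10],"spin": 0},{"fingers": 0,"linear": [0,0,6],"spin": 0},{"fingers": 0,"linear": [0,0,3],"spin": 0},{"fingers": 0,"linear": [0,0,0],"spin": 0},{"fingers": 0,"linear": [0,0,0],"spin": 0},{"fingers": 0,"linear": [0,0,0],"spin": 0}]}}

```text
clock: 12.95
ee_pos: [0.617, 0.0396, 0.1124]
eef_rot: [-0.011, 1.0, 0.0, -0.0]
force: [-2.3, -0.4, -1.3]
width: 0.214
finger_force: 25.0
```

```bash
python3 - <<'E'
from h import *
import pickle
o=get_obs();print(o["ee_pos"],o["eef_rot"],o["force"])
t=[];s={}
for n,b in(("scene",(310,160,390,260)),("side",(315,140,395,240))):
    c=camera(n);s[n]=c;t.append(cv2.resize(c["img"][b[1]:b[3],b[0]:b[2],::-1],(400,500),interpolation=cv2.INTER_CUBIC))
pickle.dump(s,open("c5.pkl","wb"))
cv2.imwrite("pics/s5.png",np.hstack(t))
E
```

```text
[0.6169964  0.03955254 0.11238413] [-1.05111961e-02  9.99944754e-01  4.01705494e-05 -4.19491347e-05] [-2.26543766 -0.41277004 -1.28535124]
```

View pics/s5.png

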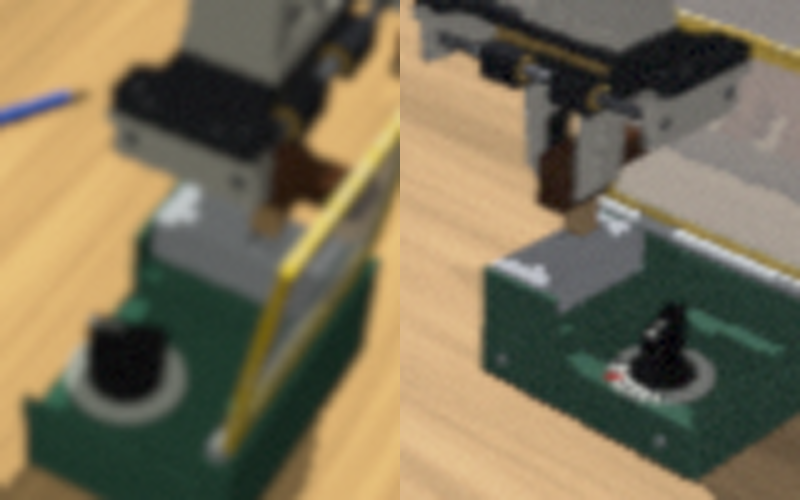

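The tenon hangs just over the shelf and the cover rests on the nose past upright. Now I'll feel downwards.

Call:
{"method": "carry_out", "body": {"motion": [{"fingers": 0,"linear": [0,0,2],"spin": 0},{"fingers": 0,"linear": [0,0,2],"spin": 0},{"fingers": 0,"linear": [0,0,2],"spin": 0},{"fingers": 0,"linear": [0,0,1.5],"spin": 0},{"fingers": 0,"linear": [0,0,1],"spin": 0},{"fingers": 0,"linear": [0,0,0],"spin": 0}]}}

```text
clock: 13.8
ee_pos: [0.617, 0.0395, 0.1037]
eef_rot: [-0.01, 1.0, 0.0, -0.0]
force: [-1.1, -0.8, -0.3]
width: 0.216
finger_force: 25.0
```

Call:
{"method": "carry_out", "body": {"motion": [{"fingers": 0,"linear": [0,0,1],"spin": 0},{"fingers": 0,"linear": [0,0,1],"spin": 0},{"fingers": 0,"linear": [0,0,1],"spin": 0},{"fingers": 0,"linear": [0,0,0],"spin": 0}]}}

```text
clock: 14.3
ee_pos: [0.617, 0.0395, 0.1007]
eef_rot: [-0.011, 1.0, 0.0, -0.0]
force: [-1.7, -0.1, 0.8]
width: 0.216
finger_force: 25.0
```

Call:
{"method": "carry_out", "body": {"motion": [{"fingers": 0,"linear": [0,0,1],"spin": 0},{"fingers": 0,"linear": [0,0,1],"spin": 0},{"fingers": 0,"linear": [0,0,1],"spin": 0},{"fingers": 0,"linear": [0,0,0],"spin": 0}]}}

```text
clock: 14.8
ee_pos: [0.617, 0.0396, 0.0977]
eef_rot: [-0.011, 1.0, 0.0, -0.0]
force: [-1.7, 0.5, 0.4]
width: 0.219
finger_force: 25.0
```

Call:
{"method": "carry_out", "body": {"motion": [{"fingers": 0,"linear": [0,0,2],"spin": 0},{"fingers": 0,"linear": [0,0,2],"spin": 0},{"fingers": 0,"linear": [0,0,2],"spin": 0},{"fingers": 0,"linear": [0,0,2],"spin": 0},{"fingers": 0,"linear": [0,0,2],"spin": 0},{"fingers": 0,"linear": [0,0,2],"spin": 0},{"fingers": 0,"linear": [0,0,0],"spin": 0}]}}

```text
clock: 15.68
ee_pos: [0.6169, 0.0396, 0.0856]
eef_rot: [-0.01, 1.0, 0.0, -0.0]
force: [-2.6, 0.0, 1.5]
width: 0.215
finger_force: 25.0
```

Call:
{"method": "carry_out", "body": {"motion": [{"fingers": 0,"linear": [0,0,1],"spin": 0},{"fingers": 0,"linear": [0,0,1],"spin": 0},{"fingers": 0,"linear": [0,0,1],"spin": 0},{"fingers": 0,"linear": [0,0,0.7],"spin": 0},{"fingers": 0,"linear": [0,0,0],"spin": 0}]}}

```text
clock: 16.3
ee_pos: [0.6171, 0.0396, 0.0821]
eef_rot: [-0.011, 1.0, 0.0, 0.0]
force: [-4.7, -0.8, 3.5]
width: 0.218
finger_force: 25.0
```

Call:
{"method": "carry_out", "body": {"motion": [{"fingers": 0,"linear": [0,0,0.5],"spin": 0},{"fingers": 0,"linear": [0,0,0.5],"spin": 0},{"fingers": 0,"linear": [0,0,0],"spin": 0}]}}

```text
clock: 16.68
ee_pos: [0.6171, 0.0395, 0.0815]
eef_rot: [-0.011, 1.0, 0.0, 0.0]
force: [-5.0, 0.2, 5.1]
width: 0.218
finger_force: 25.0
```

Call:
{"method": "carry_out", "body": {"motion": [{"fingers": 0,"linear": [0,0,0.5],"spin": 0},{"fingers": 0,"linear": [0,0,0.5],"spin": 0},{"fingers": 0,"linear": [0,0,0],"spin": 0}]}}

```text
clock: 17.05
ee_pos: [0.6172, 0.0395, 0.0815]
eef_rot: [-0.011, 1.0, -0.0, 0.0]
force: [-7.5, -1.0, 12.3]
width: 0.217
finger_force: 25.0
```

Firm contact at TCP z = 0.0815, exactly the predicted seated height. I'll relax and release.

Call:
{"method": "carry_out", "body": {"motion": [{"fingers": 0,"linear": [0,0,-0.8],"spin": 0},{"fingers": 0.3,"linear": [0,0,0],"spin": 0},{"fingers": 0.4,"linear": [0,0,0],"spin": 0},{"fingers": 0.5,"linear": [0,0,0],"spin": 0},{"fingers": 0.5,"linear": [0,0,0],"spin": 0},{"fingers": 0.5,"linear": [0,0,-10],"spin": 0},{"fingers": 0.5,"linear": [0,0,-25],"spin": 0},{"fingers": 0.5,"linear": [0,0,-40],"spin": 0},{"fingers": 0.5,"linear": [10,0,-40],"spin": 0},{"fingers": 0.5,"linear": [20,0,-30],"spin": 0},{"fingers": 0.5,"linear": [20,0,0],"spin": 0},{"fingers": 0.5,"linear": [0,0,0],"spin": 0}]}}

```text
clock: 18.55
ee_pos: [0.5665, 0.0385, 0.2273]
eef_rot: [-0.011, 1.0, -0.0, 0.001]
force: [0.7, -0.4, -0.7]
width: 0.5
finger_force: 0.0
```

```bash
python3 - <<'E'
from h import *
import pickle
o=get_obs();print(o["ee_pos"],o["eef_rot"],o["force"])
t=[];s={}
for n,b in(("scene",(310,160,390,260)),("side",(315,140,395,240))):
    c=camera(n);s[n]=c;t.append(cv2.resize(c["img"][b[1]:b[3],b[0]:b[2],::-1],(260,325),interpolation=cv2.INTER_CUBIC))
s["wrist"]=camera("wrist");pickle.dump(s,open("c6.pkl","wb"))
w=s["wrist"]["img"][80:300,200:460,::-1]
cv2.imwrite("pics/s6.png",np.hstack(t+[cv2.resize(w,(280,325))]))
E
```

```text
[0.56653624 0.03852783 0.22734731] [-1.05012802e-02  9.99944524e-01 -6.75547231e-06  8.19844923e-04] [ 0.70154287 -0.38535535 -0.68498836]
```

View pics/s6.png

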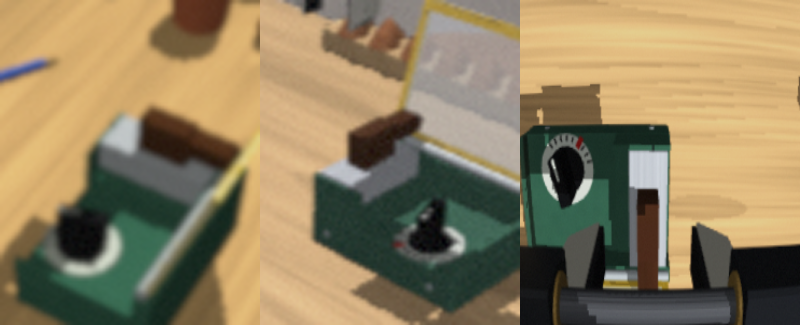

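The scene and side views show the prop fully down in the slot with the cover leaning open on it. The wrist view shows the dial unobstructed. I'll move over the dial and measure it.

Call:
{"method": "carry_out", "body": {"motion": [{"fingers": 0.5,"linear": [-10,-25,0],"spin": 0},{"fingers": 0.5,"linear": [-14,-32,0],"spin": 0},{"fingers": 0.5,"linear": [-13,-32,0],"spin": 0},{"fingers": 0.5,"linear": [0,0,0],"spin": 0},{"fingers": 0.5,"linear": [0,0,0],"spin": 0}]}}

```text
clock: 19.32
ee_pos: [0.6059, -0.0494, 0.2252]
eef_rot: [-0.01, 1.0, 0.0, -0.001]
force: [-1.0, -0.6, -0.2]
width: 0.502
finger_force: 0.0
```

```bash
cat > dial.py <<'E'
from h import *
c=camera("wrist");o=get_obs();print(o["ee_pos"],o["eef_rot"],o["clock"])
im=c["img"].astype(int)
# ortho-rectify small patch at given height, 0.25 mm/px, around axis guess
A=np.array([.5996,-.0503])
def rect(z,h=.045,s=.00025):
    n=int(2*h/s);X,Y=np.meshgrid(A[0]-h+np.arange(n)*s,A[1]-h+np.arange(n)*s)
    V=np.array(c["view"]);q=np.stack([X,Y,0*X+z],-1)@V[:3,:3].T+V[:3,3]
    r=np.hypot(q[...,0],q[...,1]);t=np.arctan2(r,q[...,2])
    u=c["cx"]+c["fx"]*t*q[...,0]/r;v=c["cy"]+c["fy"]*t*q[...,1]/r
    return X,Y,cv2.remap(c["img"],u.astype(np.float32)-.5,v.astype(np.float32)-.5,cv2.INTER_LINEAR).astype(int)
X,Y,p=rect(.038)
red=(p[...,0]-p[...,1]>60)&(p[...,0]-p[...,2]>60)
M=np.array([X[red].mean(),Y[red].mean()]);print("mark",red.sum(),M.round(4))
hs=cv2.cvtColor(p.astype(np.uint8),cv2.COLOR_RGB2HSV)
wh=((p.min(2)>110)&(hs[...,1]<60)).astype(np.uint8)
n,l,st,_=cv2.connectedComponentsWithStats(wh);k=1+st[1:,4].argmax()
h=cv2.convexHull(np.argwhere(l==k)[:,::-1].astype(np.int32));(ce,r)=cv2.minEnclosingCircle(h);e=cv2.fitEllipse(h)
f=lambda q:np.array([X[0,0]+q[0]*.00025,Y[0,0]+q[1]*.00025]).round(4)
print("plate",f(ce),r*.25,"ellipse",f(e[0]),np.array(e[1])/8,"r(mark)",np.linalg.norm(M-f(e[0])))
C=f(e[0])
X,Y,p=rect(.072)
d=np.hypot(X-C[0],Y-C[1]);w=(p.min(2)>110)&(d<.021)&(hs[...,1]>=0)
n,l,st,ct=cv2.connectedComponentsWithStats(w.astype(np.uint8))
for i in range(1,n):
    if st[i,4]>20:
        m=l==i;P=np.stack([X[m],Y[m]],1);u,s,vt=np.linalg.svd(P-P.mean(0),full_matrices=False)
        print("white",st[i,4],P.mean(0).round(4),"axis deg",np.degrees(np.arctan2(vt[0,1],vt[0,0])).round(1),(s/np.sqrt(len(P))*1000).round(1),"dir from axis",np.degrees(np.arctan2(*(P.mean(0)-C)[::-1])).round(1))
a=M-C;print("mark dir",np.degrees(np.arctan2(a[1],a[0])))
cv2.imwrite("pics/rect72.png",p[...,::-1])
E
python3 dial.py
```

```text
[ 0.60583154 -0.04897801  0.22551744] [-1.07671845e-02  9.99941905e-01  3.05747730e-04 -4.01978829e-04] 19.375
mark 835 [ 0.5762 -0.0354]
plate [ 0.599  -0.0505] 30.645139694213867 ellipse [ 0.5991 -0.0506] [30.44628143 30.48069763] r(mark) 0.027442594551774432
white 3144 [ 0.6096 -0.0623] axis deg 42.4 [8.2 2.6] dir from axis -48.2
white 878 [ 0.589  -0.0541] axis deg 19.2 [5.1 0.9] dir from axis -160.8
white 2175 [ 0.6038 -0.0342] axis deg 163.9 [6.8 1.9] dir from axis 73.9
mark dir 146.48694571476787[ WARN:0@1.230] global loadsave.cpp:1063 imwrite_ Unsupported depth image for selected encoder is fallbacked to CV_8U.
```

Call:
{"method": "carry_out", "body": {"motion": [{"fingers": 0.4,"linear": [6.7,-1.5,0],"spin": 0},{"fingers": 0.4,"linear": [0,0,30],"spin": -9},{"fingers": 0.4,"linear": [0,0,50],"spin": -9},{"fingers": 0.4,"linear": [0,0,40],"spin": 0},{"fingers": 0.4,"linear": [0,0,30],"spin": 0},{"fingers": 0.4,"linear": [0,0,16],"spin": 0},{"fingers": 0.4,"linear": [0,0,8.5],"spin": 0},{"fingers": 0.4,"linear": [0,0,0],"spin": 0},{"fingers": 0.4,"linear": [0,0,0],"spin": 0}]}}

```text
clock: 20.5
ee_pos: [0.6, -0.0515, 0.0526]
eef_rot: [-0.167, 0.986, -0.0, 0.001]
force: [-0.3, 0.7, -0.5]
width: 0.405
finger_force: 0.0
```

Call:
{"method": "carry_out", "body": {"motion": [{"fingers": 0.25,"linear": [0.5,0.8,0],"spin": 0},{"fingers": 0.15,"linear": [0,0,0],"spin": 0},{"fingers": 0.05,"linear": [0,0,0],"spin": 0},{"fingers": 0,"linear": [0,0,0],"spin": 0},{"fingers": 0,"linear": [0,0,0],"spin": 0}], "squeeze": 20}}

```text
clock: 21.12
ee_pos: [0.5985, -0.0503, 0.0517]
eef_rot: [-0.167, 0.986, 0.0, 0.0]
force: [-1.7, 3.8, 4.5]
width: 0.14
finger_force: 20.0
```

Gripped (12.9 mm, matching the 13 mm bar). Now I'll turn it 52.7° clockwise.

Call:
{"method": "carry_out", "body": {"motion": [{"fingers": 0,"linear": [0,0,0],"spin": 3},{"fingers": 0,"linear": [0,0,0],"spin": 6},{"fingers": 0,"linear": [0,0,0],"spin": 6},{"fingers": 0,"linear": [0,0,0],"spin": 6},{"fingers": 0,"linear": [0,0,0],"spin": 6},{"fingers": 0,"linear": [0,0,0],"spin": 6},{"fingers": 0,"linear": [0,0,0],"spin": 6},{"fingers": 0,"linear": [0,0,0],"spin": 6},{"fingers": 0,"linear": [0,0,0],"spin": 5},{"fingers": 0,"linear": [0,0,0],"spin": 2.7},{"fingers": 0,"linear": [0,0,0],"spin": 0},{"fingers": 0,"linear": [0,0,0],"spin": 0}]}}

```text
clock: 22.62
ee_pos: [0.5983, -0.0518, 0.0517]
eef_rot: [0.288, 0.958, -0.001, 0.0]
force: [-3.9, -4.5, 5.4]
width: 0.141
finger_force: 20.0
```

Call:
{"method": "carry_out", "body": {"motion": [{"fingers": 0.2,"linear": [0,0,0],"spin": 0},{"fingers": 0.3,"linear": [0,0,0],"spin": 0},{"fingers": 0.4,"linear": [0,0,0],"spin": 0},{"fingers": 0.4,"linear": [0,0,0],"spin": 0},{"fingers": 0.4,"linear": [0,0,-10],"spin": 0},{"fingers": 0.4,"linear": [0,0,-30],"spin": 0},{"fingers": 0.4,"linear": [0,0,-50],"spin": 0},{"fingers": 0.4,"linear": [0,0,-50],"spin": 0},{"fingers": 0.4,"linear": [0,0,-34],"spin": -5},{"fingers": 0.4,"linear": [0,0,0],"spin": -10},{"fingers": 0.4,"linear": [0,0,0],"spin": -10},{"fingers": 0.4,"linear": [0,0,0],"spin": -9.7},{"fingers": 0.4,"linear": [-5,0,0],"spin": 0},{"fingers": 0.4,"linear": [0,0,0],"spin": 0},{"fingers": 0.4,"linear": [0,0,0],"spin": 0}]}}

```text
clock: 24.5
ee_pos: [0.6036, -0.0506, 0.2254]
eef_rot: [-0.01, 1.0, 0.0, 0.0]
force: [0.6, 0.1, -0.1]
width: 0.399
finger_force: 0.0
```

```bash
python3 dial.py 2>/dev/null; python3 - <<'E'
from h import *
import pickle
a=pickle.load(open("c6.pkl","rb"));
for n,b in(("scene",(325,178,350,215)),("side",(330,165,375,205))):
    c=camera(n);h=cv2.cvtColor(c["img"],cv2.COLOR_RGB2HSV);h0=cv2.cvtColor(a[n]["img"],cv2.COLOR_RGB2HSV)
    f=lambda q:[(len(p),p.mean(0).round(2)) for p in [np.argwhere(cv2.inRange(q,(0,80,10),(15,255,95))[b[1]:b[3],b[0]:b[2]])]]
    print(n,f(h),f(h0))
E
```

```text
[ 0.60353055 -0.05062713  0.22541958] [-9.84057339e-03  9.99951579e-01  4.45478057e-05 -2.49513953e-05] 24.55
mark 828 [ 0.5762 -0.0354]
plate [ 0.599  -0.0506] 30.69087791442871 ellipse [ 0.5991 -0.0505] [30.29965782 30.5507431 ] r(mark) 0.027443036864200493
white 973 [ 0.6036 -0.0686] axis deg 14.0 [5.3 1.1] dir from axis -76.0
white 4483 [ 0.6086 -0.0401] axis deg 136.7 [9.4 3.4] dir from axis 47.5
white 881 [ 0.5901 -0.0445] axis deg 146.2 [5.2 0.9] dir from axis 146.2
mark dir 146.57774575234865
scene [(0, array([nan, nan]))] [(0, array([nan, nan]))]
side [(194, array([17.16, 21.49]))] [(193, array([17.17, 21.35]))]<stdin>:6: RuntimeWarning: Mean of empty slice.
  ret = um.true_divide(
```

The pointer is at 146.2° and the mark at 146.6°. The prop hasn't moved and the robot is clear, so I'm handing in.

```bash
python3 -c "
from bench import *
print(close_job())"
```

```text
the job is handed in; nothing more can be done
None
```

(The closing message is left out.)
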